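Clear the revolving thread stand

ROBOT

A 6-joint arm with a two-finger parallel gripper is mounted at the origin on the work surface. World frame = base frame: x ahead of the robot, y to its left, z up, the work surface at z = 0. Lengths are in m, angles in rad, forces in N, time in s.
With the tool pointing down it reaches from about 0.325 to 0.775 m from the base axis. Payload 5.5 kg.
Tool frame: the origin (TCP) lies between the finger pads; the fingertips stand 14 mm ahead of it and the grasp point (between the pads) lies 5 mm behind it; z points along the fingers, y is the line along which they close (so a half turn about z gives the same grasp; the last joint's range is limited). The gripper opens to 85 mm and grips with 20 to 120 N. Pads are 22 mm wide; open, the fingers measure 114 mm over their backs; the gripper's body (76 mm by 85 mm) begins 54 mm behind the grasp point. The pads swing forward as they close: fully open they stand 13 mm farther back than shut.
Start: joints at [1.249, 0.091, 1.231, -0, 1.82, -0.057], TCP at [0.157, 0.579, 0.245] pointing down, gripper open.
Joint ranges: [-2.87, 2.87], [-0.86, 2.18], [0.17, 2.46], [-1.51, 4.65], [0.06, 2.69], [-2.65, 2.65]. Speed limits (rad/s): [2.57, 2.57, 3.01, 3.14, 3.14, 3.14].

INTERFACE

Orientations are given as a unit quaternion [w, x, y, z].
In Python, from rig import arm gives the robot as it stands. The module is installed in compiled form; this text tells all that it offers.
- The arm moves only by the tool move_arm, never from a script. Its argument "commands" is a list of rows, each a list of 4 numbers: the shift along the tool's x, y, z in mm, then the turn about the tool's z in degrees. A call has 1 to 10 rows; each row is the pose to reach, as a shift and turn from the pose commanded when the call began, along the tool's axes at that moment; what a row does not reach only later rows make up. A row lasts 1/10 s, in which the tool goes at most 50 mm and 8.59 degrees, less where a joint would pass 70% of its speed; a pose out of reach is approached as far as the arm can. A call with a gripper value outside its range is refused whole. "gripper" is the finger opening in mm, from 0 to 85.4, set as the call begins (left out, the last holds). The fingers move at their own pace and stop on an object; "squeeze" is the grip in N (left out, the last holds). Time passes only in rows, so rows that repeat a pose let the fingers close. It gives the time, the measured TCP pose, the force, the opening and the grip force at its end, in the units of the state.
- arm.sense(): the state, without advancing time (a new reading comes with each control period).
- arm.read_camera(name): name is "scene" or "top" or "wrist"; returns a dict with "pixels" (420x560x3 uint8, red, green, blue), "fx", "fy", "cx", "cy" (pixels), "camera_from_world" (4x4, takes a point from world to camera coordinates). Camera axes: x right, y down, z forward; pixel columns grow to the right and rows downward; lengths in m; the calibration is good to about 2 mm. A picture is of the moment at which its call begins. There is no depth.
- arm.sign_off(): hands the job in; it is judged then, once.
The state is a dict: "time": time; "q": joint angles; "joint_velocities": joint speeds; "joint_torque": joint torques, N m; "tcp_pos": TCP position; "tcp_rot": TCP orientation; "wrist_force": force on the tool from outside, world axes, zero at the start; "moment": the same for the moment, N m; "finger_gap": finger opening in m; "finger_force": force on a finger pad.
Only numpy, scipy, OpenCV 4.12 (cv2) and the standard library are available. Lean on these libraries where they do the work, as an engineer would, in place of code of your own. Each camera call takes 0.05 s, during which the arm holds its last target. There are 200 camera calls.

TASK

A spool has come off its peg and lies on its side across the edge of the revolving thread stand: lift it off without whirling the stand round, and lay it down on its side on the floor of the open triangular tray that has one small spool standing in its corner (set it down, do not drop it). Turn the stand so that the big cone stands at rest right under the eyelet of the thread guide, ready to thread. Keep the cone and the other two spools standing on their pegs, keep the small spool in the tray standing, and leave the jar, the pot, the tin and the tape roll around them where they are.

Things in the scene. Friction and masses are not known exactly. Their poses are not given: they have to be found in the camera images.
- fallen_mid (a point): Fallen spool: cream winding 38 mm in diameter between wooden flanges 46 mm in diameter, 7 mm thick; 100 mm long, 80 to 155 g. Lies on its side midway between the two empty pegs, along a radius, its end 2 to 14 mm past the turntable's edge; over 25 mm free each side of the winding. It can roll. The point is its centre, 23 mm above what it lies on; x is along the spool.
- turntable (a joint): Turn of the wooden turntable, rad, counter-clockwise from above positive, 0 at the start, no stops, nearly frictionless (0.012 N m, inertia 0.01 kg m2), so it coasts. Disc 280 mm in diameter, top 40 mm above the bench; 5 upright pegs (10 mm in diameter, 50 mm tall) 72 degrees apart on a circle of 105 mm radius: three carry the cone and two spools, the two beside the fallen spool are empty.
- axis_top (a point): Centre of the turntable's top face, on its turning axis, 40 mm above the bench. Its x axis points level from the turning axis to the guide rod and does not turn.
- peg_a (a point): Centre of the top end of an empty peg (90 mm above the bench, 105 mm from the turning axis, 10 mm in diameter): from above, 72 degrees clockwise of the big cone's peg. Can be pushed sideways to turn the stand; while the stand is turned counter-clockwise from its start until the cone is under the eyelet, this peg never passes the guide rod.
- peg_b (a point): Centre of the top end of the other empty peg, 72 degrees clockwise of peg_a seen from above; otherwise the same.
- eyelet (a point): Centre of the thread guide's eyelet: a steel loop 34 mm across, 205 mm above the bench, straight above the circle of pegs (105 mm from the turning axis). A fixed steel rod 7 mm thick carries it, rising 175 mm from the axis, outside the disc on the side away from the robot (within 30 degrees of straight ahead). It does not turn with the stand.
- cone_mid (a point): Big tapered cone of thread on a peg of the turntable, the largest piece there: 105 mm tall, 75 mm in diameter at the foot, 47 mm at the shoulder, loose on its peg (3 mm play); goes round with the turntable and passes under the eyelet with 60 mm to spare. Starts at least 35 degrees of turn from the eyelet. The point is its centre, 92.5 mm above the bench.
- spool_a_mid (a point): Straight spool with wooden flanges standing on a peg of the turntable, 60 mm tall, 54 mm in diameter. The point is its centre, 70 mm above the bench.
- spool_b_mid (a point): Straight spool standing on another peg of the turntable, 75 mm tall, 49 mm in diameter. The point is its centre, 77.5 mm above the bench.
- tray_floor (a point): Middle of the inner floor (5 mm above the bench) of the open dark-blue triangular tray, fixed: three equal sides, rounded corners, walls 40 mm tall and 4 mm thick, inner faces of the sides 71 mm from this point. Its x axis points to the corner where a small spool stands; the fallen spool has room to lie parallel to the side opposite, its middle 15 mm from this point towards -x.
- tray_spool_mid (a point): Small spool standing in the tray's corner, 62 mm tall, 40 mm in diameter, 88 mm from the tray's middle. The point is its centre half-way up.
- small_pot: Small rust-lacquered triangular pot, about 84 mm across and 105 mm tall, holding pencils and a rule up to 160 mm. Bystander; origin under its middle.
- glue_jar: Amber glass jar with a dark lid, diameter 68 mm, 85 mm tall. Bystander; origin under its middle.
- tape_roll: Card-coloured roll of tape lying flat, diameter 90 mm, 24 mm high. Bystander; origin under its middle.
- wax_tin: Dull metal wax tin, diameter 70 mm, 54 mm tall. Bystander; origin under its middle.
There are look-alikes about, which are no part of the job. Leave any green or red look-alike of the part that bears spool_b_mid alone.

How it is judged:
On the way, in this order (a step that is already met when the one before it is completed fails the run):
1. the fallen spool is lifted off the turntable in the fingers (height (world z) of fallen_mid above 0.085 m and contact force between fallen_spool and the fingers above 0.3 N and contact force between fallen_spool and turntable below 0.01 N), for 0.1 s.
2. the spool lies on its side on the tray's floor, let go (horizontal distance between fallen_mid and tray_floor below 0.075 m and z of fallen_mid in the frame of tray_floor below 0.04 m and angle between fallen_mid's own x axis and vertical between 1.2 and 1.94 rad and contact force between fallen_spool and the fingers below 0.05 N), for 0.2 s.
At the end, for the whole second after the job is handed in: The spool lies level (within 20 degrees) on the tray's floor, at rest, its middle under 75 mm from the tray's middle. The cone's middle is within 30 mm of the eyelet, seen from above; the turntable is at rest. Cone and two spools stand upright on their pegs, as does the small spool in the tray (horizontal distance between fallen_mid and tray_floor below 0.075 m and z of fallen_mid in the frame of tray_floor below 0.04 m and angle between fallen_mid's own x axis and vertical between 1.2 and 1.94 rad and angular speed of fallen_spool below 0.4 rad/s and linear speed of fallen_spool below 0.03 m/s and horizontal distance between cone_mid and eyelet below 0.03 m and velocity of joint turntable between -0.05 and 0.05 rad/s and angle between tray_spool_mid's own z axis and vertical below 0.2 rad and angle between each of cone_mid, spool_a_mid, spool_b_mid's own z axis and vertical below 0.15 rad and height (world z) of cone_mid below 0.1075 m and height (world z) of spool_a_mid below 0.085 m and height (world z) of spool_b_mid below 0.0925 m); the robot touches nothing.
It fails at once if the fallen spool is dropped, thrown or knocked off: it moves faster than 0.7 m/s without being held (a fall of about 25 mm) (linear speed of fallen_spool above 0.7 m/s and contact force between fallen_spool and the fingers below 0.05 N).
It fails at once if the stand is whirled round faster than 3 rad/s (velocity of joint turntable above 3 rad/s or velocity of joint turntable below -3 rad/s).
It fails at once if the cone or a standing spool is tipped or lifted off its peg, or the tray's small spool is tipped (angle between any of cone_mid, spool_a_mid, spool_b_mid's own z axis and vertical above 0.5 rad or height (world z) of cone_mid above 0.1225 m or height (world z) of spool_a_mid above 0.1 m or height (world z) of spool_b_mid above 0.1075 m or angle between tray_spool_mid's own z axis and vertical above 0.6 rad).
It fails at once if another thing on the bench is shifted by more than 30 mm (distance of any of small_pot, glue_jar, tape_roll, wax_tin from where it was at the start of the episode above 0.03 m).
It also fails if it takes over 69 s, if anything falls off the work surface, if the arm or the gripper's body presses on something with over 40 N, if the wrist force passes 120 N, or if a joint passes its speed limit or range.

## Working session

There is one attempt and no reset: what is moved stays moved. The work goes in short steps, Python scripts to look and compute and a tool call to move; the robot and the scene stay as the last step left them, time stands still between calls to the robot, and variables do not carry over. Pictures are saved under pics/ and viewed, at most 10 in all, crops included, and the job is handed in when it is done.

Besides the shell and the picture viewer there is one more tool, called after "Emit:" as name([rows], argument=value, ...), one row to a line, values as JSON. move_arm: Moves the arm, as the interface text tells. Its arguments: {"type":"object","properties":{"commands":{"type":"array","items":{"type":"array","items":{"type":"number"}}},"gripper":{"type":"number"},"squeeze":{"type":"number"}},"required":["commands"]}

```bash
mkdir -p pics
cat > h.py <<'E'
import numpy as np, cv2
from rig import arm
def snap(n,f=None):
    c=arm.read_camera(n)
    if f: cv2.imwrite(f'pics/{f}.png',c['pixels'][:,:,::-1])
    return c
def ray(c,u,v,z):
    T=np.linalg.inv(c['camera_from_world']); d=T[:3,:3]@[(u-c['cx'])/c['fx'],(v-c['cy'])/c['fy'],1]; o=T[:3,3]
    return (o+d*(z-o[2])/d[2]).round(4)
def proj(c,p):
    q=c['camera_from_world']@[*p,1]; return (c['fx']*q[0]/q[2]+c['cx'],c['fy']*q[1]/q[2]+c['cy'])
E
python3 - <<'E'
from h import *
for n in('top','scene'):
    c=snap(n,n+'0'); T=np.linalg.inv(c['camera_from_world']);print(n,T.round(3).tolist(),c['fx'],c['cx'],c['cy'])
print(arm.sense())
E
```

```text
top [[-0.003, -0.988, 0.155, 0.281], [-1.0, 0.005, 0.014, -0.042], [-0.015, -0.155, -0.988, 1.632], [0.0, 0.0, 0.0, 1.0]] 449.7593539279223 284.95152028165154 205.75157080691062
scene [[0.15, 0.76, -0.633, 1.282], [0.989, -0.111, 0.102, -0.159], [0.007, -0.641, -0.768, 1.063], [0.0, 0.0, 0.0, 1.0]] 413.11011590506484 292.3043427613095 210.1420851657444
{'time': 0.1, 'q': array([ 1.24930941e+00,  9.18044117e-02,  1.23177381e+00,  1.52234598e-06,
        1.81976831e+00, -5.66941227e-02]), 'joint_velocities': array([-1.32519343e-05, -3.69579065e-03, -4.14088934e-03, -9.25316739e-04,
       -1.90846608e-03, -1.03904751e-03]), 'joint_torque': array([ 4.32654371e-03, -4.60218108e+01, -4.19217396e+01, -3.40414374e-05,
        1.06881777e-02, -4.89521938e-05]), 'tcp_pos': array([0.15695437, 0.57888132, 0.24424671]), 'tcp_rot': array([-1.65558527e-04,  1.32009707e-01,  9.91248036e-01, -8.61166025e-04]), 'wrist_force': array([ 0.60919693, -0.50191966, -1.29121416]), 'moment': array([ 0.04639462, -0.01640223, -0.02432092]), 'finger_force': 0.0, 'finger_gap': 0.08526625281099234}
```

View pics/top0.png

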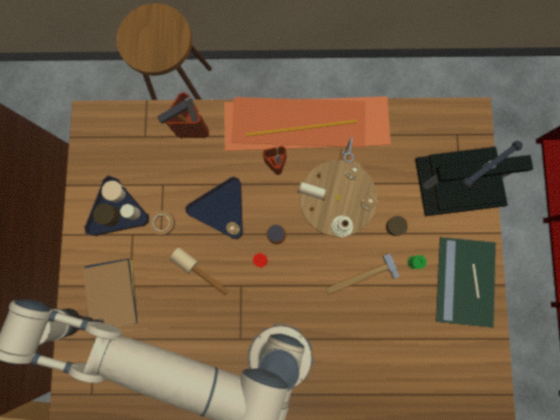

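View pics/scene0.png

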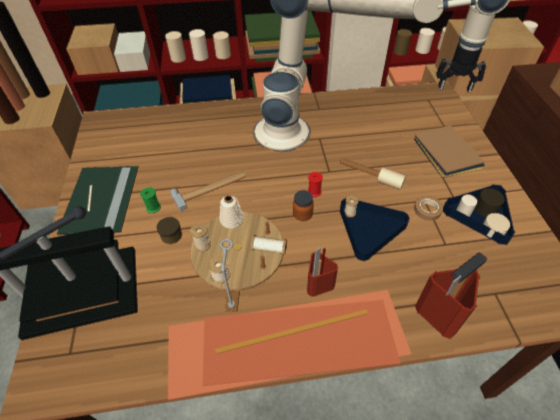

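The top view shows the stand at about (339,198), with the fallen spool at (312,190), the cone at (343,226) and the guide at (348,150). The target tray is at (220,208), its small spool at (233,228). I'll zoom in next.

Run:
```python
from h import *
a=cv2.imread('pics/top0.png')[130:250,180:400]
b=cv2.imread('pics/scene0.png')[180:320,180:420]
a=cv2.resize(a,None,fx=3.6,fy=3.6,interpolation=cv2.INTER_CUBIC)[:,:792]
cv2.imwrite('pics/ztop.png',a)
b=cv2.resize(b,None,fx=3.3,fy=3.3,interpolation=cv2.INTER_CUBIC)
cv2.imwrite('pics/zscene.png',b)
c=snap('top');g=c['pixels'].astype(int)
h=cv2.cvtColor(c['pixels'],cv2.COLOR_RGB2HSV)
# tray mask: dark blue
m=((g[...,2]-g[...,0]>12)&(g.sum(2)<200)).astype(np.uint8); m[:, :180]=0;m[:,250:]=0
cs,_=cv2.findContours(m,0,2);k=max(cs,key=cv2.contourArea)
print('tray',cv2.boundingRect(k),cv2.minEnclosingTriangle(k)[1].reshape(-1,2))
for p in cv2.minEnclosingTriangle(k)[1].reshape(-1,2): print(ray(c,*p,.045))
# spool
m=(g.min(2)>165).astype(np.uint8);m[:, :290]=0;m[:,400:]=0;m[:150]=0;m[250:]=0
n,l,s,ce=cv2.connectedComponentsWithStats(m)
for i in range(1,n):
  if s[i,4]>15: print(s[i],ce[i])
```

```text
tray (189, 180, 52, 54) [[239.5274  175.46574]
 [182.71918 210.72603]
 [240.4726  240.53424]]
[0.6426 0.1446 0.045 ]
[0.5148 0.3466 0.045 ]
[0.4073 0.1383 0.045 ]
[303 184  20   9  40] [313.625 188.475]
```

View pics/ztop.png

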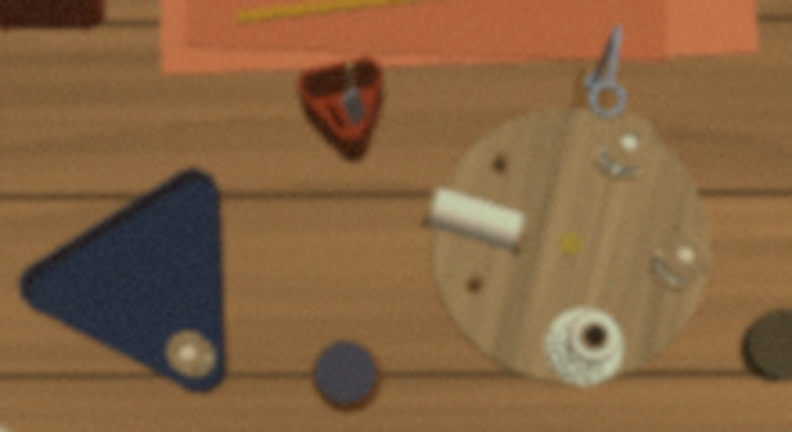

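View pics/zscene.png

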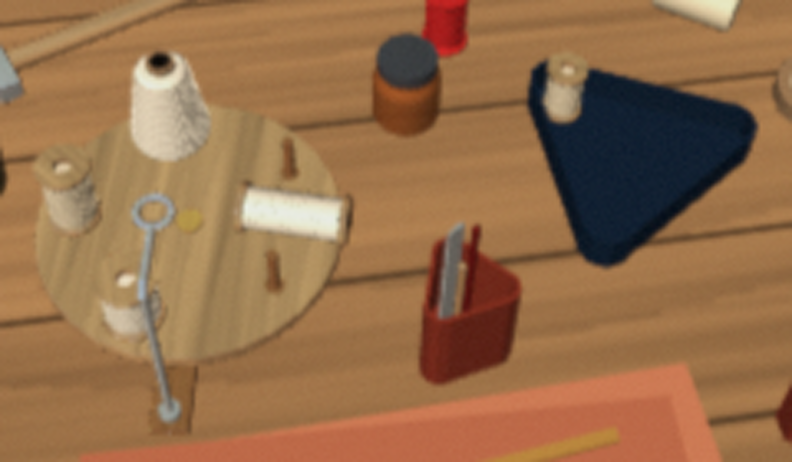

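The crops show, in ztop zoom pixels, the axis cap at (569,243), peg_a at (475,285), peg_b at (500,163), the fallen spool at (477,217), the cone top at (594,335), the eyelet at (607,98) and the tray spool at (190,353). From above, the cone needs to turn about 170° counter-clockwise.

```bash
cat >> h.py <<'E'
def tri(L):
    A=[];b=[]
    for c,u,v in L:
        T=np.linalg.inv(c['camera_from_world']);d=T[:3,:3]@[(u-c['cx'])/c['fx'],(v-c['cy'])/c['fy'],1];d/=np.linalg.norm(d)
        P=np.eye(3)-np.outer(d,d);A.append(P);b.append(P@T[:3,3])
    return np.linalg.lstsq(np.vstack(A),np.hstack(b),rcond=None)[0].round(4)
E
python3 - <<'E'
from h import *
t=snap('top');s=snap('scene')
zt=lambda U,V:(179.6+U/3.6,129.6+V/3.6); zs=lambda U,V:(179.6+U/3.3,179.6+V/3.3)
R=lambda n,a,b,z:print(n,ray(t,*zt(*a),z) if a else '',ray(s,*zs(*b),z) if b else '', tri([(t,*zt(*a)),(s,*zs(*b))]) if a and b else '')
R('axis',(569,243),(189,219),.042)
R('peg_a',(474,285),(288,143),.09)
R('peg_b',(500,161),(272,254),.09)
R('cone',(594,335),(161,62),.145)
R('sa',(629,142),(124,280),.11)
R('sb',(686,255),(62,166),.1)
R('eye',(607,98),(153,212),.205)
R('rod',None,(170,412),.01)
R('spool',(477,217),(295,212),.063)
R('spend',(432,207),(347,220),.063); R('spin',(523,230),(241,205),.063)
R('trsp',(190,353),(568,65),.067)
for p in [(200,168),(22,285),(205,391)]: print(ray(t,*zt(*p),.045))
for p in [(535,68),(752,120),(605,262)]: print(ray(s,*zs(*p),.045))
for n,p,z in(('pot',(340,110),.1),('jar',(346,373),.085)):print(n,ray(t,*zt(*p),z))
E
```

```text
axis [ 0.5618 -0.2082  0.042 ] [ 0.5548 -0.2097  0.042 ] [ 0.5604 -0.2084  0.0497]
peg_a [ 0.5128 -0.1111  0.09  ] [ 0.5182 -0.1132  0.09  ] [ 0.5136 -0.1121  0.084 ]
peg_b [ 0.6347 -0.1378  0.09  ] [ 0.6353 -0.14    0.09  ] [ 0.6348 -0.1389  0.0891]
cone [ 0.4573 -0.2186  0.145 ] [ 0.4532 -0.2183  0.145 ] [ 0.4568 -0.2181  0.149 ]
sa [ 0.6481 -0.2608  0.11  ] [ 0.6562 -0.2629  0.11  ] [ 0.6503 -0.263   0.1008]
sb [ 0.5392 -0.3137  0.1   ] [ 0.5229 -0.3139  0.1   ] [ 0.5364 -0.3109  0.1171]
eye [ 0.6662 -0.2283  0.205 ] [ 0.6603 -0.2284  0.205 ] [ 0.6646 -0.2278  0.2109]
rod  [ 0.7277 -0.24    0.01  ] 
spool [ 0.5846 -0.1161  0.063 ] [ 0.5758 -0.1145  0.063 ] [ 0.5827 -0.1152  0.0728]
spend [ 0.5949 -0.0718  0.063 ] [ 0.5912 -0.0697  0.063 ] [ 0.5941 -0.0709  0.0674]
spin [ 0.5713 -0.1611  0.063 ] [ 0.5612 -0.1615  0.063 ] [ 0.5692 -0.1609  0.074 ]
trsp [0.4508 0.1647 0.067 ] [0.4436 0.1684 0.067 ] [0.4501 0.1647 0.0748]
[0.6397 0.1604 0.045 ]
[0.5218 0.3361 0.045 ]
[0.4156 0.1523 0.045 ]
[0.4243 0.1421 0.045 ]
[0.5195 0.3343 0.045 ]
[0.6567 0.152  0.045 ]
pot [0.6842 0.0177 0.1   ]
jar [0.4289 0.0123 0.085 ]
```

```bash
cat >> h.py <<'E'
def to(x,y,z,phi,frm=None):
    "tool shift in mm and turn in deg to reach a point with closing line at world angle phi; frm=(x,y,z,phi)"
    if frm is None:
        s=arm.sense();q=s['tcp_rot'];p=s['tcp_pos'];f=2*np.degrees(np.arctan2(q[2],q[1]))-90
    else: p=np.array(frm[:3]);f=frm[3]
    a=np.radians(f);ey=np.array([np.cos(a),np.sin(a)]);ex=np.array([-ey[1],ey[0]])
    d=np.array([x,y,z])-p;t=-(phi-f);t=(t+180)%360-180
    return [round(1000*d[:2]@ex,1),round(1000*d[:2]@ey,1),round(-1000*d[2],1),round(t,1)],p.round(4),round(f,1)
E
python3 -c "
from h import *
print(to(.5827,-.1152,.2,-13.5))"
```

```text
([np.float64(-592.6), np.float64(-558.6), np.float64(44.7), np.float64(88.3)], array([0.157 , 0.579 , 0.2447]), np.float64(74.8))
```

Emit:
move_arm([
  [-36,-34,0,8],
  [-72,-68,0,16],
  [-108,-102,0,24],
  [-144,-136,0,32],
  [-180,-170,0,40],
  [-216,-204,0,48],
  [-252,-238,0,56],
  [-288,-272,0,64],
  [-324,-306,0,72],
  [-360,-340,0,80],
])

```text
time: 1.25
tcp_pos: [0.4161, 0.1548, 0.2455]
tcp_rot: [0.0, 0.74, 0.672, 0.0]
wrist_force: [1.0, 0.8, 0.6]
finger_gap: 0.0853
finger_force: 0.0
```

```bash
python3 -c "
from h import *
print(to(.5827,-.1152,.2,-13.5))"
```

```text
([np.float64(-252.8), np.float64(191.7), np.float64(45.5), np.float64(8.0)], array([0.4161, 0.1548, 0.2455]), np.float64(-5.5))
```

Emit:
move_arm([
  [-36,27,0,2],
  [-72,54,0,4],
  [-108,82,0,6],
  [-144,109,10,8],
  [-180,136,20,8],
  [-216,164,30,8],
  [-245,186,40,8],
  [-252,191,45,8],
  [-252,191,45,8],
], gripper=62)

```text
time: 2.15
tcp_pos: [0.5827, -0.1124, 0.1984]
tcp_rot: [-0.001, 0.784, 0.621, -0.001]
wrist_force: [0.0, 0.3, -0.6]
finger_gap: 0.0622
finger_force: 0.0
```

```bash
python3 -c "
from h import *
c=snap('wrist','w1');print(to(.5827,-.1152,.062,-13.5))
for n,p in dict(fal=(.5827,-.1152,.063),pa=(.514,-.112,.09),pb=(.635,-.139,.09),ax=(.56,-.2085,.04)).items(): print(n,np.round(proj(c,p)))
T=np.linalg.inv(c['camera_from_world']);print(T.round(3))"
```

```text
([np.float64(-3.8), np.float64(1.0), np.float64(137.6), np.float64(0.3)], array([ 0.5826, -0.1113,  0.1996]), np.float64(-13.2))
fal [278. 205.]
pa [199. 228.]
pb [344. 227.]
ax [278. 281.]
[[ 0.973 -0.217 -0.078  0.604]
 [-0.231 -0.921 -0.313 -0.032]
 [-0.004  0.322 -0.947  0.327]
 [ 0.     0.     0.     1.   ]]
```

View pics/w1.png

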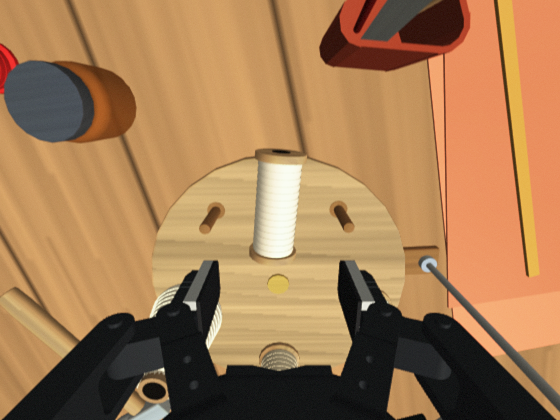

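The wrist view shows the fallen spool from (281,155) to (273,256), centred near (277,206), within 1 px of the prediction. The peg tops are at (206,226) and (348,226).

```bash
python3 -c "
from h import *
c=snap('wrist');a=ray(c,281,156,.07);b=ray(c,273,254,.07);print(a,b,(a+b)/2,np.degrees(np.arctan2(*(a-b)[1::-1])),np.linalg.norm(a-b))
A=ray(c,205,229,.09);B=ray(c,349,229,.09);X=ray(c,278,283,.041);print(A,B,X,np.hypot(*(A-X)[:2]),np.hypot(*(B-X)[:2]),np.degrees(np.arctan2(*(A-X)[1::-1])),np.degrees(np.arctan2(*(B-X)[1::-1])))
m=((a+b)/2);print(to(m[0],m[1],.062,np.degrees(np.arctan2(*(a-b)[1::-1]))-90))"
```

```text
[ 0.5958 -0.0702  0.07  ] [ 0.5671 -0.1596  0.07  ] [ 0.58145 -0.1149   0.07   ] 72.20185914885174 0.09389382301301825
[ 0.5187 -0.1131  0.09  ] [ 0.639  -0.1413  0.09  ] [ 0.56   -0.2098  0.041 ] 0.10515027341856985 0.10456218245618246 113.12704237462329 40.92818610569236
([np.float64(-4.5), np.float64(-0.3), np.float64(138.6), np.float64(4.7)], array([ 0.5827, -0.1106,  0.2006]), np.float64(-13.1))
```

Emit:
move_arm([
  [-2,0,25,3],
  [-4,0,55,3],
  [-4,0,85,3],
  [-4,0,108,3],
  [-4,0,124,3],
  [-4,0,132,3],
  [-4,0,136,3],
  [-4,0,137,3],
  [-4,0,137,3],
])

```text
time: 3.15
tcp_pos: [0.5827, -0.1154, 0.0645]
tcp_rot: [0.001, 0.8, 0.601, 0.001]
wrist_force: [0.3, -0.6, 0.3]
finger_gap: 0.0619
finger_force: 0.0
```

```bash
python3 -c "
from h import *
c=snap('wrist','w2');s=arm.sense();print(s['tcp_pos'],s['wrist_force'])"
```

```text
[ 0.58272089 -0.11549614  0.06460094] [0.84344126 0.10832768 0.02030771]
```

View pics/w2.png

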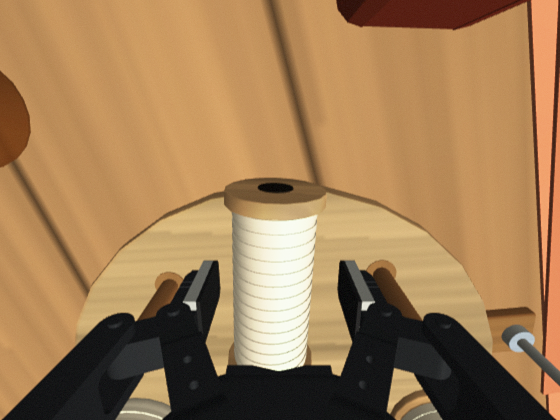

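The spool sits centred between the fingers, at about x=275 against finger midpoint 279. I'll lower slightly and close.

Emit:
move_arm([
  [0,0,3,0],
  [0,0,4,0],
  [0,0,4,0],
  [0,0,4,0],
  [0,0,4,0],
  [0,0,4,0],
  [0,0,4,0],
], gripper=30, squeeze=30)

```text
time: 3.9
tcp_pos: [0.5825, -0.1155, 0.0599]
tcp_rot: [0.001, 0.8, 0.601, 0.0]
wrist_force: [0.8, -1.1, 4.6]
finger_gap: 0.0372
finger_force: 29.6
```

Emit:
move_arm([
  [0,0,-4,0],
  [0,0,-12,0],
  [0,0,-24,0],
  [0,0,-44,0],
  [0,0,-68,0],
  [0,0,-94,0],
  [0,0,-120,0],
  [0,0,-140,0],
  [0,0,-150,0],
  [0,0,-150,0],
])

```text
time: 4.9
tcp_pos: [0.5827, -0.1155, 0.2115]
tcp_rot: [0.001, 0.8, 0.601, 0.001]
wrist_force: [-1.1, -1.3, -1.1]
finger_gap: 0.0375
finger_force: 30.0
```

```bash
python3 -c "
from h import *
print(to(.539,.219,.21,31.2),arm.sense()['finger_gap'])"
```

```text
([np.float64(309.1), np.float64(-135.1), np.float64(1.5), np.float64(-47.4)], array([ 0.5827, -0.1155,  0.2115]), np.float64(-16.2)) 0.03746317819228649
```

Emit:
move_arm([
  [15,-7,0,-3],
  [46,-20,0,-9],
  [84,-37,0,-16],
  [122,-53,0,-23],
  [160,-70,0,-30],
  [198,-87,0,-37],
  [236,-103,0,-43],
  [272,-119,0,-47],
  [298,-130,0,-47],
  [309,-135,0,-47],
])

```text
time: 5.9
tcp_pos: [0.5367, 0.2221, 0.2072]
tcp_rot: [-0.001, 0.492, 0.871, -0.001]
wrist_force: [0.1, 0.1, -2.1]
finger_gap: 0.0372
finger_force: 30.1
```

```bash
python3 -c "
from h import *
c=snap('wrist','w3')
print(to(.539,.219,.03,31.2),arm.sense()['finger_gap'])
for p in [(.526,.211,.005),(.539,.219,.005),(.45,.165,.067)]: print(np.round(proj(c,p)))"
```

```text
([np.float64(-4.2), np.float64(0.2), np.float64(177.4), np.float64(-0.1)], array([0.5367, 0.2225, 0.2074]), np.float64(31.1)) 0.036945669948523226
[265. 187.]
[279. 187.]
[168. 204.]
```

View pics/w3.png

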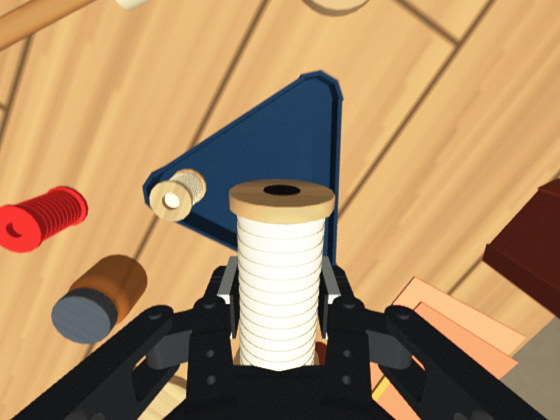

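The wrist view shows the held spool over the tray, parallel to its right side (rim at x≈338). The small spool is at (173,200), within 6 px of the prediction. Descending now.

Emit:
move_arm([
  [-2,0,20,0],
  [-3,0,55,0],
  [-3,0,95,0],
  [-3,0,130,0],
  [-3,0,155,0],
  [-3,0,168,0],
  [-3,0,175,0],
  [-3,0,178,0],
  [-3,0,180,0],
  [-3,0,180,0],
])

```text
time: 6.95
tcp_pos: [0.5408, 0.2166, 0.0305]
tcp_rot: [0.001, 0.494, 0.87, 0.001]
wrist_force: [0.4, -0.4, -0.7]
finger_gap: 0.0372
finger_force: 30.1
```

Emit:
move_arm([
  [0,0,1,0],
  [0,0,2,0],
  [0,0,3,0],
  [0,0,4,0],
  [0,0,4,0],
  [0,0,4,0],
])

```text
time: 7.55
tcp_pos: [0.54, 0.2164, 0.0253]
tcp_rot: [-0.0, 0.494, 0.87, -0.0]
wrist_force: [-0.0, -1.1, -1.5]
finger_gap: 0.0374
finger_force: 30.2
```

Emit:
move_arm([
  [0,0,0.5,0],
  [0,0,1,0],
  [0,0,1,0],
  [0,0,1,0],
])

```text
time: 7.95
tcp_pos: [0.5401, 0.2165, 0.0251]
tcp_rot: [0.0, 0.494, 0.87, 0.0]
wrist_force: [-3.2, -2.1, 5.8]
finger_gap: 0.037
finger_force: 30.6
```

Contact is made with the floor, so I'll open gently and retreat.

Emit:
move_arm([
  [0,0,0,0],
  [0,0,0,0],
  [0,0,0,0],
  [0,0,0,0],
  [0,0,0,0],
  [0,0,0,0],
  [0,0,0,0],
], gripper=60)

```text
time: 8.65
tcp_pos: [0.54, 0.2165, 0.0242]
tcp_rot: [-0.0, 0.494, 0.87, -0.0]
wrist_force: [0.2, 1.1, 0.7]
finger_gap: 0.0601
finger_force: 0.0
```

Emit:
move_arm([
  [0,0,-10,0],
  [0,0,-30,0],
  [0,0,-60,0],
  [0,0,-100,0],
  [0,0,-140,0],
  [0,0,-170,0],
  [0,0,-180,0],
  [0,0,-185,0],
  [0,0,-185,0],
])

```text
time: 9.55
tcp_pos: [0.5399, 0.2164, 0.2086]
tcp_rot: [-0.0, 0.494, 0.87, -0.0]
wrist_force: [-0.4, -0.1, -0.5]
finger_gap: 0.0601
finger_force: 0.0
```

```bash
python3 -c "
from h import *
c=snap('wrist','w4')
t=snap('top','top1')
a=t['pixels'][130:250,180:400]
cv2.imwrite('pics/ztop1.png',cv2.resize(a[:,:,::-1],None,fx=3.6,fy=3.6,interpolation=cv2.INTER_CUBIC)[:,:792])
print(to(.5187,-.1131,.20,-142),arm.sense()['finger_gap'])"
```

```text
([np.float64(-272.2), np.float64(-186.6), np.float64(7.0), np.float64(172.8)], array([0.5395, 0.2162, 0.207 ]), np.float64(30.8)) 0.05984249998206368
```

View pics/w4.png

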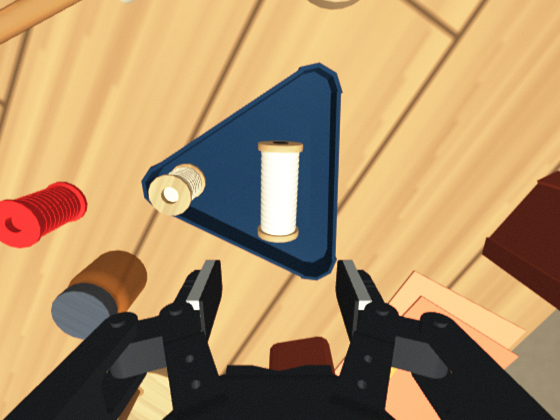

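The spool lies in the tray at (280,190) and the small spool stands at (173,190). Next I go to peg_a.

Emit:
move_arm([
  [-15,-10,0,8.5],
  [-30,-20,0,17],
  [-45,-30,0,25.5],
  [-60,-40,0,34],
  [-75,-51,0,42.5],
  [-90,-61,0,51],
  [-105,-72,0,59.5],
  [-120,-82,0,68],
  [-135,-92,0,76.5],
  [-150,-102,0,85],
], gripper=24)

```text
time: 10.65
tcp_pos: [0.5286, 0.0346, 0.2071]
tcp_rot: [-0.001, 0.952, 0.305, -0.002]
wrist_force: [0.6, -0.3, -1.0]
finger_gap: 0.0239
finger_force: 0.0
```

```bash
python3 -c "
from h import *
print(to(.5187,-.1131,.20,-142))"
```

```text
([np.float64(-93.8), np.float64(114.6), np.float64(7.1), np.float64(87.5)], array([0.5286, 0.0346, 0.2071]), np.float64(-54.5))
```

Emit:
move_arm([
  [-9,12,0,8.5],
  [-18,24,0,17],
  [-28,36,0,25.5],
  [-38,48,0,34],
  [-48,60,0,42.5],
  [-58,72,0,51],
  [-69,84,0,59.5],
  [-80,97,0,68],
  [-90,110,0,76.5],
  [-94,115,7,85],
])

```text
time: 11.65
tcp_pos: [0.52, -0.1142, 0.201]
tcp_rot: [0.0, 0.908, -0.419, -0.001]
wrist_force: [0.1, 0.7, -0.4]
finger_gap: 0.0239
finger_force: 0.0
```

Emit:
move_arm([
  [0,0,0,2],
  [0,0,0,2],
])

```text
time: 11.85
tcp_pos: [0.5197, -0.113, 0.2]
tcp_rot: [0.0, 0.902, -0.432, -0.002]
wrist_force: [0.2, -0.6, -0.3]
finger_gap: 0.0239
finger_force: 0.0
```

```bash
python3 -c "
from h import *
c=snap('wrist','w5')
for p in [(.5187,-.1131,.09),(.639,-.1413,.09),(.56,-.2098,.041),(.456,-.22,.145)]: print(np.round(proj(c,p)))
print(to(.5187,-.1131,.20,-142),arm.sense()['q'].round(2),arm.sense()['finger_gap'])"
```

```text
[280. 213.]
[177.  89.]
[312.  87.]
[467. 176.]
([np.float64(-0.5), np.float64(1.1), np.float64(0.5), np.float64(0.9)], array([ 0.5199, -0.1128,  0.2005]), np.float64(-141.1)) [-0.28 -0.09  1.49  0.    1.74  2.19] 0.023988850903395722
```

View pics/w5.png

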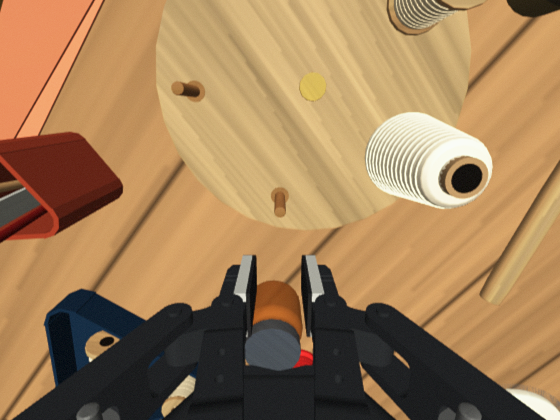

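The peg_a top is at (280,213), exactly where predicted and centred between the fingers. The cone top at (467,177) matches too. Descending around the peg.

Emit:
move_arm([
  [-1,1,20,0],
  [-1,1,50,0],
  [-1,1,80,0],
  [-1,1,105,0],
  [-1,1,118,0],
  [-1,1,124,0],
  [-1,1,126,0],
  [-1,1,126,0],
])

```text
time: 12.7
tcp_pos: [0.5196, -0.1129, 0.0774]
tcp_rot: [-0.0, 0.902, -0.432, 0.001]
wrist_force: [0.3, -0.2, 0.1]
finger_gap: 0.0241
finger_force: 0.0
```

Emit:
move_arm([
  [0,0,0,0],
  [0,0,0,0],
  [0,0,0,0],
], gripper=17, squeeze=20)

```text
time: 13.0
tcp_pos: [0.5194, -0.1129, 0.0771]
tcp_rot: [-0.0, 0.902, -0.432, 0.001]
wrist_force: [-0.1, -0.6, -0.1]
finger_gap: 0.017
finger_force: 0.0
```

```bash
cat > arc.py <<'E'
from h import *
import sys
# rows along arc from measured pose: peg angle a0 to a1, n rows, tool yaw offset phi=a-255 (start -142)
a0,a1,n,o0,o1=map(float,sys.argv[1:]);n=int(n)
s=arm.sense();p=s['tcp_pos'];A=np.array([.56,-.2098])
print(p.round(4),'ang',np.degrees(np.arctan2(*(p[:2]-A)[::-1])).round(1),'r',np.hypot(*(p[:2]-A)).round(4),s['wrist_force'].round(1),s['finger_gap'],s['q'].round(2))
for i in range(1,n+1):
    a=a0+(a1-a0)*i/n;o=o0+(o1-o0)*i/n
    q=A+.105*np.array([np.cos(np.radians(a)),np.sin(np.radians(a))])
    print([float(round(v)) if k<3 else float(v) for k,v in enumerate(to(*q,.075,a+o)[0])])
E
python3 arc.py 113 163 10 -255 -255
```

```text
[ 0.5194 -0.1129  0.0771] ang 112.7 r 0.1051 [-0.1 -0.6 -0.1] 0.017043764778833626 [-0.28 -0.06  1.68 -0.    1.52  2.19]
[-2.0, 9.0, 2.0, -4.2]
[-4.0, 18.0, 2.0, -9.2]
[-4.0, 28.0, 2.0, -14.2]
[-4.0, 37.0, 2.0, -19.2]
[-3.0, 46.0, 2.0, -24.2]
[-1.0, 55.0, 2.0, -29.2]
[2.0, 64.0, 2.0, -34.2]
[5.0, 72.0, 2.0, -39.2]
[9.0, 80.0, 2.0, -44.2]
[14.0, 88.0, 2.0, -49.2]
```

```bash
cat > arc.py <<'E'
from h import *
import sys
# rows along the arc, angles a0->a1 with a smooth ramp; phi = angle-254
a0,a1=map(float,sys.argv[1:3])
s=arm.sense();p=s['tcp_pos'];A=np.array([.56,-.2098])
print(p.round(4),'ang',np.degrees(np.arctan2(*(p[:2]-A)[::-1])).round(1),'r',np.hypot(*(p[:2]-A)).round(4),s['wrist_force'].round(1),s['q'].round(2))
for f in [.03,.11,.23,.37,.52,.67,.8,.9,.97,1]:
    a=a0+(a1-a0)*f
    q=A+.105*np.array([np.cos(np.radians(a)),np.sin(np.radians(a))])
    print([float(round(v)) for v in to(*q,.075,a-254)[0]])
E
python3 arc.py 113 147
```

```text
[ 0.5194 -0.1129  0.0771] ang 112.7 r 0.1051 [-0.1 -0.6 -0.1] [-0.28 -0.06  1.68 -0.    1.52  2.19]
[0.0, 2.0, 2.0, -1.0]
[-2.0, 7.0, 2.0, -4.0]
[-3.0, 14.0, 2.0, -8.0]
[-4.0, 23.0, 2.0, -13.0]
[-4.0, 32.0, 2.0, -18.0]
[-3.0, 42.0, 2.0, -23.0]
[-2.0, 50.0, 2.0, -27.0]
[0.0, 56.0, 2.0, -31.0]
[1.0, 60.0, 2.0, -33.0]
[1.0, 62.0, 2.0, -34.0]
```

Emit:
move_arm([
  [0,2,2,-1],
  [-2,7,2,-4],
  [-3,14,2,-8],
  [-4,23,2,-13],
  [-4,32,2,-18],
  [-3,42,2,-23],
  [-2,50,2,-27],
  [0,56,2,-31],
  [1,60,2,-33],
  [1,62,2,-34],
])

```text
time: 14.0
tcp_pos: [0.471, -0.1529, 0.0743]
tcp_rot: [0.0, 0.989, -0.149, 0.0]
wrist_force: [1.2, -0.4, -0.1]
finger_gap: 0.0167
finger_force: 0.0
```

```bash
python3 arc.py 147 181
```

```text
[ 0.471  -0.1529  0.0743] ang 147.4 r 0.1056 [ 1.2 -0.4 -0.1] [-0.38 -0.16  1.78 -0.    1.52  1.49]
[0.0, 1.0, -1.0, -1.0]
[-1.0, 6.0, -1.0, -4.0]
[-2.0, 14.0, -1.0, -8.0]
[-3.0, 22.0, -1.0, -13.0]
[-3.0, 32.0, -1.0, -18.0]
[-2.0, 41.0, -1.0, -23.0]
[-1.0, 49.0, -1.0, -27.0]
[0.0, 55.0, -1.0, -31.0]
[1.0, 59.0, -1.0, -33.0]
[2.0, 61.0, -1.0, -34.0]
```

Emit:
move_arm([
  [0,1,0,-1],
  [-1,6,0,-4],
  [-2,14,0,-8],
  [-3,22,0,-13],
  [-3,32,0,-18],
  [-2,41,0,-23],
  [-1,49,0,-27],
  [0,55,0,-31],
  [1,59,0,-33],
  [2,61,0,-34],
])

```text
time: 15.0
tcp_pos: [0.4553, -0.2114, 0.0743]
tcp_rot: [-0.0, 0.989, 0.147, -0.0]
wrist_force: [0.6, -0.2, 1.3]
finger_gap: 0.017
finger_force: 0.0
```

```bash
python3 arc.py 181 215; python3 -c "
from h import *
c=snap('scene');a=c['pixels'][180:320,180:420];cv2.imwrite('pics/zs2.png',cv2.resize(a[:,:,::-1],None,fx=3.3,fy=3.3,interpolation=cv2.INTER_CUBIC))"
```

```text
[ 0.4553 -0.2114  0.0743] ang -179.1 r 0.1048 [ 0.6 -0.2  1.3] [-0.5  -0.14  1.76  0.    1.52  0.77]
[-1.0, 2.0, -1.0, -1.0]
[-2.0, 7.0, -1.0, -4.0]
[-3.0, 14.0, -1.0, -8.0]
[-4.0, 23.0, -1.0, -13.0]
[-4.0, 32.0, -1.0, -18.0]
[-4.0, 42.0, -1.0, -23.0]
[-2.0, 50.0, -1.0, -27.0]
[-1.0, 56.0, -1.0, -31.0]
[0.0, 60.0, -1.0, -33.0]
[1.0, 62.0, -1.0, -34.0]
```

View pics/zs2.png

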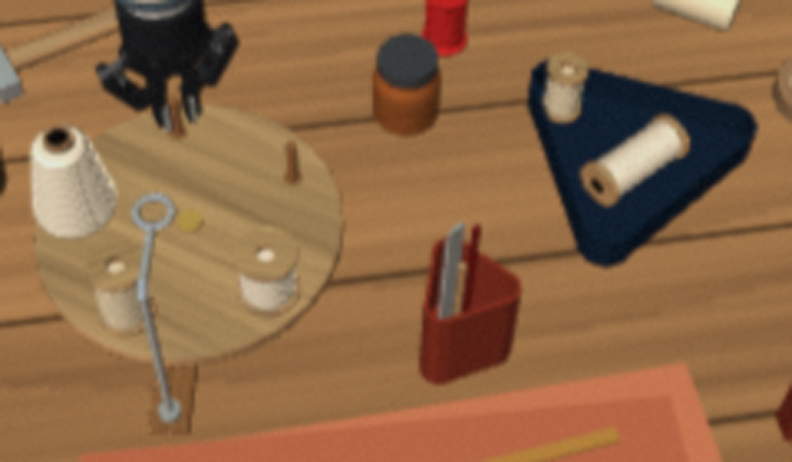

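The stand follows, with the peg between the fingers at (177,115) and the cone upright at (70,180). The spool lies in the tray at (635,160). Continuing the turn.

Emit:
move_arm([
  [-1,2,0,-1],
  [-2,7,0,-4],
  [-3,14,0,-8],
  [-4,23,0,-13],
  [-4,32,0,-18],
  [-4,42,0,-23],
  [-2,50,0,-27],
  [-1,56,0,-31],
  [0,60,0,-33],
  [1,62,0,-34],
])

```text
time: 16.05
tcp_pos: [0.4743, -0.2704, 0.0742]
tcp_rot: [-0.0, 0.903, 0.43, -0.0]
wrist_force: [-0.1, -0.2, 0.2]
finger_gap: 0.0169
finger_force: 0.0
```

```bash
python3 arc.py 215 248
```

```text
[ 0.4743 -0.2704  0.0742] ang -144.7 r 0.105 [-0.1 -0.2  0.2] [-0.58 -0.02  1.65  0.    1.51  0.1 ]
[0.0, 1.0, -1.0, -1.0]
[-2.0, 6.0, -1.0, -4.0]
[-3.0, 13.0, -1.0, -8.0]
[-4.0, 22.0, -1.0, -12.0]
[-4.0, 31.0, -1.0, -17.0]
[-3.0, 40.0, -1.0, -22.0]
[-2.0, 47.0, -1.0, -26.0]
[-1.0, 53.0, -1.0, -30.0]
[0.0, 57.0, -1.0, -32.0]
[1.0, 59.0, -1.0, -33.0]
```

Emit:
move_arm([
  [0,1,0,-1],
  [-2,6,0,-4],
  [-3,13,0,-8],
  [-4,22,0,-12],
  [-4,31,0,-17],
  [-3,40,0,-22],
  [-2,47,0,-26],
  [-1,53,0,-30],
  [0,57,0,-32],
  [1,59,0,-33],
])

```text
time: 17.05
tcp_pos: [0.5208, -0.3067, 0.0742]
tcp_rot: [-0.0, 0.744, 0.668, 0.0]
wrist_force: [0.1, 0.1, 0.6]
finger_gap: 0.0173
finger_force: 0.0
```

```bash
python3 arc.py 248 277.5
```

```text
[ 0.5208 -0.3067  0.0742] ang -112.0 r 0.1045 [0.1 0.1 0.6] [-0.59  0.14  1.49  0.    1.52 -0.48]
[-1.0, 2.0, -1.0, -1.0]
[-2.0, 6.0, -1.0, -3.0]
[-3.0, 12.0, -1.0, -7.0]
[-4.0, 20.0, -1.0, -11.0]
[-4.0, 28.0, -1.0, -15.0]
[-4.0, 36.0, -1.0, -20.0]
[-4.0, 43.0, -1.0, -24.0]
[-3.0, 48.0, -1.0, -27.0]
[-2.0, 52.0, -1.0, -29.0]
[-2.0, 53.0, -1.0, -30.0]
```

Emit:
move_arm([
  [-1,2,0,-1],
  [-2,6,0,-3],
  [-3,12,0,-7],
  [-4,20,0,-11],
  [-4,28,0,-15],
  [-4,36,0,-20],
  [-4,43,0,-24],
  [-3,48,0,-27],
  [-2,52,0,-29],
  [-2,53,0,-30],
])

```text
time: 18.05
tcp_pos: [0.5733, -0.3142, 0.0742]
tcp_rot: [-0.0, 0.545, 0.838, 0.0]
wrist_force: [-0.3, 0.0, 0.5]
finger_gap: 0.0172
finger_force: 0.0
```

Emit:
move_arm([
  [0,0,0,0],
  [0,0,0,0],
  [0,0,0,0],
  [0,0,0,0],
  [0,0,0,0],
])

```text
time: 18.55
tcp_pos: [0.5729, -0.3146, 0.0743]
tcp_rot: [0.0, 0.546, 0.838, -0.0]
wrist_force: [-0.8, -0.3, -0.3]
finger_gap: 0.0171
finger_force: 0.0
```

```bash
python3 -c "
from h import *
c=snap('scene');a=c['pixels'][180:320,180:420];cv2.imwrite('pics/zs3.png',cv2.resize(a[:,:,::-1],None,fx=3.3,fy=3.3,interpolation=cv2.INTER_CUBIC))
s=arm.sense();p=s['tcp_pos'];print(p,np.degrees(np.arctan2(p[1]+.2098,p[0]-.56)))"
```

```text
[ 0.57293458 -0.31453693  0.07432301] -82.95985134639032
```

View pics/zs3.png

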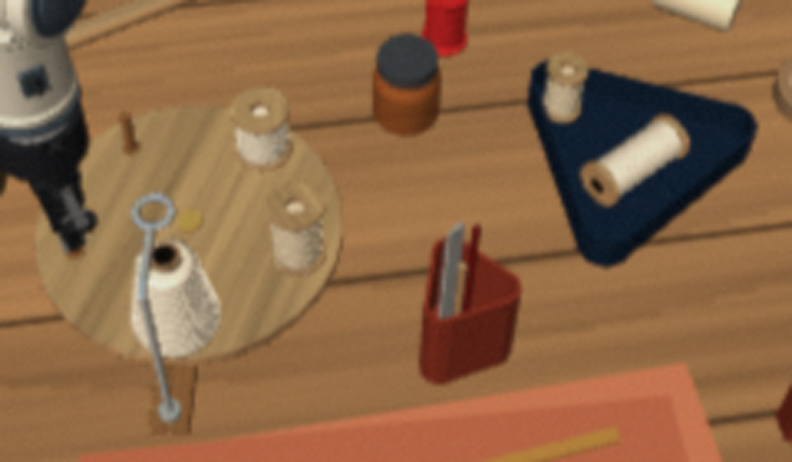

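The cone top is at (163,255), in line with the guide. I've now viewed 11 pictures, one over the limit of 10, so I'll use numbers only from here. Next I release the peg and check.

Emit:
move_arm([
  [0,0,0,0],
  [0,0,0,0],
  [0,0,0,0],
  [0,0,0,0],
  [0,0,-10,0],
  [0,0,-30,0],
  [0,0,-60,0],
  [0,0,-90,0],
  [0,0,-115,0],
  [0,0,-125,0],
], gripper=26)

```text
time: 19.6
tcp_pos: [0.5739, -0.315, 0.204]
tcp_rot: [0.003, 0.546, 0.838, 0.0]
wrist_force: [0.6, -0.6, 0.6]
finger_gap: 0.0256
finger_force: 0.0
```

Run:
```python
from h import *
def cone(c):
    g=c['pixels'];out=[]
    # dark bore in the cone's top: darkest blob near the predicted place
    for p in [(.663,-.23,.145)]:
        u,v=proj(c,p);u,v=int(u),int(v);w=g[v-9:v+10,u-9:u+10].astype(int).sum(2)
        m=(w<w.min()+60).astype(np.uint8);n,l,st,ce=cv2.connectedComponentsWithStats(m);i=1+st[1:,4].argmax()
        x=ce[i]+[u-9,v-9];out.append((w.min(),st[i,4],x.round(1),ray(c,*x,.145)))
    return out
for k in range(2):
    s=snap('scene');print(cone(s));t=snap('top');print(cone(t))
print('z163,255',ray(s,179.6+163/3.3,179.6+255/3.3,.145))
print(arm.sense()['tcp_pos'],arm.sense()['wrist_force'])
```

```text
[(np.int64(25), np.int32(17), array([229.1, 256.8]), array([ 0.6598, -0.2272,  0.145 ]))]
[(np.int64(127), np.int32(6), array([344.7, 162.3]), array([ 0.6632, -0.2237,  0.145 ]))]
[(np.int64(25), np.int32(18), array([229. , 256.7]), array([ 0.6594, -0.2274,  0.145 ]))]
[(np.int64(140), np.int32(8), array([345.1, 162.4]), array([ 0.663 , -0.2253,  0.145 ]))]
z163,255 [ 0.6601 -0.2274  0.145 ]
[ 0.57277077 -0.31434773  0.19802987] [ 0.09616666  0.4223499  -0.23335646]
```

```bash
python3 -c "
from rig import arm
print(arm.sign_off())"
```

```text
the job is handed in; nothing more can be done
None
```

I handed the job in: the spool is lying in the tray, the cone measures within about 3 mm of the eyelet with the stand at rest, and the standing spools were upright in the last picture; I viewed 11 pictures, one over the limit of 10, and sign-off returned no verdict.

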